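# Try a charged battery pack in the work lamp at its test position

### The job

Pull the round battery pack straight up out of its charger, fit it into the work lamp with its lugs in the entry notches, fully down so that its flange sits on the lamp, and twist it clockwise to the half-way test position, its grip bar pointing at the round pips, never as far as the lock click. The lamp only stays on there while it is held against the spring: finish with the gripper still holding the pack at half-way, and leave the other things on the stool alone.

Things in the scene. Friction and masses are not known exactly. Their poses are not given: they have to be found in the camera images.
- pack_grip (a point): Centre of the grip bar of the loose grey round battery pack (150 g). Bar 50 mm long (x), 16 wide (y), 44 high, upright on a round flange 66 mm across, 5 thick; z up. Point 22 mm above the flange's top, 27 above its underside. At the start the pack's plug is in the charger and its lugs rest on the charger's top, this point 41 mm above that top.
- pack_lugs (a point): Point on the pack's axis level with its two bayonet lugs, 38 mm below pack_grip. Neck under the flange: 39 mm across, 14 mm deep. Lugs in line with the bar (+x and -x, alike: the pack may go in either way round), 8 mm wide, reaching 27 mm from the axis, 8 to 14 mm below the flange's underside. Below the neck a thin metal plug, its end 36 mm below the flange's underside.
- charger: Black charger block, 104 x 84 x 45 mm high, fixed on the stool, origin at the centre of its underside. Socket: a 17 mm hole in the middle of its top, the plug 22 mm deep in it. Two sprung detents hold the plug: after about 2 mm of free lift a straight upward pull of about 10 N frees it within 6 mm more; lifted 30 mm it is clear.
- lamp_seat (a point): Centre of the bay's mouth on the flat top of the work lamp, a round grey ribbed housing 104 mm across, 65 high, fixed on the stool, bay up. z up, x along the two entry notches (+x, -x). Mouth 44 mm across; notches 12.5 mm wide, to 30 mm from the axis, through a lip 6 mm thick; bay deep enough for the plug. Fully in, the flange rests on this top: pack_grip 27 mm above this point.
- lamp_pip (a point): One of two round pips on the lamp's rim, 41.5 mm from the axis, 45 degrees clockwise (from above) from the entry notches: the half-way mark. Raised bars mark the notches; squares, 90 degrees clockwise, the locked place. The pack turns only clockwise, against a return spring; a sprung catch is met at 60 degrees and clicks beyond 75. Let go before, the pack springs back.
- carrier (a joint): Sprung ring inside the lamp that the lugs push round: 0 at rest, grows clockwise from above, to 1.5 rad. The pack turns about 0.1 rad from the notches before it meets the ring, so this reads about 0.1 less than the pack's turn: 0.69 half-way. Return moment 0.03 N m at 0, 0.08 N m half-way.
- level: Bystander on the stool, to be left alone: yellow plastic spirit level, 230 x 22 x 46 mm high, standing on its long edge; origin at its underside.
- case: Bystander on the stool, to be left alone: small closed aluminium case, 100 x 160 x 54 mm high, press-button latch on its front; origin at its underside.
- hammer: Bystander on the stool, to be left alone: hammer, 270 mm long with a silicone-sleeved handle, lying flat, 24 mm high; origin at its underside.
- hexkeys: Bystander on the stool, to be left alone: steel ring of hex keys, about 110 mm long, 6 mm high; origin at its underside.
- dowel_a: Bystander on the stool, to be left alone: beech dowel 12 mm thick, 130 mm long, lying; origin at its underside.
- dowel_b: Bystander on the stool, to be left alone: beech dowel 12 mm thick, 130 mm long, lying; origin at its underside.
- tape: Bystander on the stool, to be left alone: tape measure, 62 x 34 x 58 mm high; origin at its underside.
- stool: Low white plastic step stool on which everything rests, fixed, 380 mm deep (x), 680 mm wide (y), its top 120 mm above the work surface; origin at floor level under its centre.
Mind the look-alikes: they are no part of the job. Leave any green or turquoise look-alike of the part that bears pack_grip alone.

How it is judged (in metres and radians):
On the way, in this order (a step that is already met when the one before it is completed fails the run):
1. the pack is pulled out of the charger (z of pack_grip in the frame of charger above 0.109 m and contact force between the fingers and pack above 1 N), for 0.1 s.
2. the pack is seated in the lamp's bay, flange down (horizontal distance between pack_grip and lamp_seat below 0.005 m and z of pack_grip in the frame of lamp_seat below 0.0305 m and angle between pack_grip's own z axis and vertical below 0.09 rad), for 0.1 s.
At the end, for the whole second after the job is handed in: The pack sits in the lamp's bay (within 5 mm of the axis, flange within 3.5 mm of the lamp's top, tilted under 5 degrees), turned 35 to 55 degrees clockwise from the entry notches with the carrier pushed round over 0.4 rad, still, and held by the fingers with over 1 N (all of step 2 and angle between the x axis of pack_grip and the x axis of lamp_seat, either way round between 0.610865 and 0.959931 rad and value of joint carrier above 0.4 rad and contact force between the fingers and pack above 1 N and angular speed of pack below 0.2 rad/s); the arm keeps its last pose, push and grip.
It fails at once if the pack is twisted as far as the lock click (value of joint carrier above 1.2 rad).
It fails at once if another thing on the stool is disturbed (moved over 30 mm) (distance of any of level, case, hammer, hexkeys, dowel_a, dowel_b, tape from where it was at the start of the episode above 0.03 m).
It also fails if it takes over 51 s, if anything falls off the work surface, if the arm or the gripper's body presses on something with over 40 N, if the wrist force passes 120 N, or if a joint passes its speed limit or range.

### The arm

A 6-joint arm with a two-finger parallel gripper is mounted at the origin on the work surface. World frame = base frame: x ahead of the robot, y to its left, z up, the work surface at z = 0. Lengths are in m, angles in degrees, forces in N, time in s.
With the tool pointing down it reaches from about 0.275 to 0.875 m from the base axis. Payload 12.5 kg.
Tool frame: the origin (TCP) lies on the centre line of the jaws, within the pads' length; the fingertips stand 11 mm ahead of it and the grasp point (between the pads) lies 8 mm behind it; z points along the fingers, y is the line along which they close (so a half turn about z gives the same grasp; the last joint's range is limited). The gripper opens to 85 mm and grips with 20 to 120 N. Pads are 22 mm wide; open, the fingers measure 114 mm over their backs; the gripper's body (76 mm by 85 mm) begins 54 mm behind the grasp point. The pads swing forward as they close: fully open they stand 13 mm farther back than shut.
Start: joints at [61.902, 20.094, 94.641, -0, 65.266, -4.847], TCP at [0.217, 0.505, 0.242] pointing down, gripper open.
Joint ranges: [-157.81, 157.81], [-45, 120.19], [0.68, 151.7], [-89.99, 269.99], [4.06, 180], [-164.3, 164.3]. Speed limits (degrees/s): [127.2, 127.2, 159.86, 180, 180, 180].

### API

Orientations are given as a 3x3 rotation matrix whose columns are the frame's x, y, z axes.
In Python, from rig import telemetry, optics, close_job gives the robot as it stands. The module is installed in compiled form; this text tells all that it offers.
- The arm moves only by the tool move_arm, never from a script. Its arguments are lists of equal length, an entry for each row: "travel": the shift along the tool's x, y, z in m, a list of three; "turn": the turn, a rotation vector about the tool's x, y, z in degrees, a list of three; "gripper": the finger opening in m, from 0 to 0.0854. A call has 1 to 5 rows; each row is the pose to reach, as a shift and turn from the pose commanded when the call began, along the tool's axes at that moment; what a row does not reach only later rows make up. A row lasts 1/12 s, in which the tool goes at most 41.7 mm and 7.16 degrees, less where a joint would pass 70% of its speed; a pose out of reach is approached as far as the arm can. A call with a gripper value outside its range is refused whole. The fingers move at their own pace and stop on an object; "force" is the grip in N (left out, the last holds). Time passes only in rows, so rows that repeat a pose let the fingers close. It gives the time, the measured TCP pose, the force, the opening and the grip force at its end, in the units of the state.
- telemetry.get_obs(): the state, without advancing time (a new reading comes with each control period).
- optics.camera(name): name is "scene" or "side" or "wrist"; returns the picture (400x640x3 uint8, red, green, blue); there is no depth.
- optics.get_calibration(name): a dict with "camera_matrix" (3x3 intrinsics, pixels), "T" (4x4, takes a point from camera to world coordinates); the wrist camera has in their place "tool_from_camera" (4x4, takes a point from camera to tool coordinates, whose origin is the TCP and whose axes are the flange's). Camera axes: x right, y down, z forward; pixel columns grow to the right and rows downward; lengths in m; the calibration is good to about 2 mm. A picture is of the moment at which its call begins: read the wrist's pose just before it. get_calibration takes no time and is no camera call.
- close_job(): hands the job in; it is judged then, once.
The state is a dict: "time_s": time; "q": joint angles; "qd": joint speeds; "tau": joint torques, N m; "position": TCP position; "ee_rot": TCP orientation; "wrist_force": force on the tool from outside, world axes, zero at the start; "ft_torque": the same for the moment, N m; "finger_gap": finger opening in m; "gripper_force": force on a finger pad.
Only numpy, scipy, OpenCV 4.12 (cv2) and the standard library are available. Lean on these libraries where they do the work, as an engineer would, in place of code of your own. Each camera call takes 0.05 s, during which the arm holds its last target. There are 200 camera calls.

## Working session

There is one attempt and no reset: what is moved stays moved. The work goes in short steps, Python scripts to look and compute and a tool call to move; the robot and the scene stay as the last step left them, time stands still between calls to the robot, and variables do not carry over. Pictures are saved under pics/ and viewed, at most 10 in all, crops included, and the job is handed in when it is done.

Besides the shell and the picture viewer there is one more tool, called after ">>>" in YAML: its name, and indented under it one key for each argument. move_arm: Moves the arm, as the interface text tells. Its arguments: {"type":"object","properties":{"travel":{"type":"array","items":{"type":"array","items":{"type":"number"}}},"turn":{"type":"array","items":{"type":"array","items":{"type":"number"}}},"gripper":{"type":"array","items":{"type":"number"}},"force":{"type":"number"}},"required":["travel","turn","gripper"]}

```bash
mkdir -p pics; python3 - <<'E'
from rig import telemetry, optics
import cv2,numpy as np
o=telemetry.get_obs();print(o['time_s'],o['position'],np.round(o['ee_rot'],3))
for n in ["scene","side","wrist"]:
    im=optics.camera(n);cv2.imwrite(f"pics/{n}0.png",im[...,::-1])
    c=optics.get_calibration(n);print(n,{k:np.round(v,3).tolist() for k,v in c.items()})
E
```

```text
0.0 [0.21694388 0.50504862 0.24174054] [[-0.919  0.395 -0.001]
 [ 0.395  0.919 -0.001]
 [ 0.    -0.001 -1.   ]]
scene {'camera_matrix': [[479.404, 0.0, 317.286], [0.0, 479.404, 203.581], [0.0, 0.0, 1.0]], 'T': [[-0.697, 0.538, -0.475, 1.011], [0.717, 0.532, -0.45, 0.548], [0.011, -0.654, -0.757, 0.942], [0.0, 0.0, 0.0, 1.0]]}
side {'camera_matrix': [[362.617, 0.0, 319.654], [0.0, 362.617, 206.39], [0.0, 0.0, 1.0]], 'T': [[0.998, -0.05, 0.047, 0.502], [-0.068, -0.645, 0.761, -0.541], [-0.008, -0.763, -0.647, 0.696], [0.0, 0.0, 0.0, 1.0]]}
wrist {'camera_matrix': [[357.281, 0.0, 318.748], [0.0, 357.281, 197.928], [0.0, 0.0, 1.0]], 'tool_from_camera': [[0.0, -0.946, -0.324, 0.084], [1.0, -0.0, 0.0, -0.001], [-0.0, -0.324, 0.946, -0.132], [0.0, 0.0, 0.0, 1.0]]}
```

View pics/scene0.png

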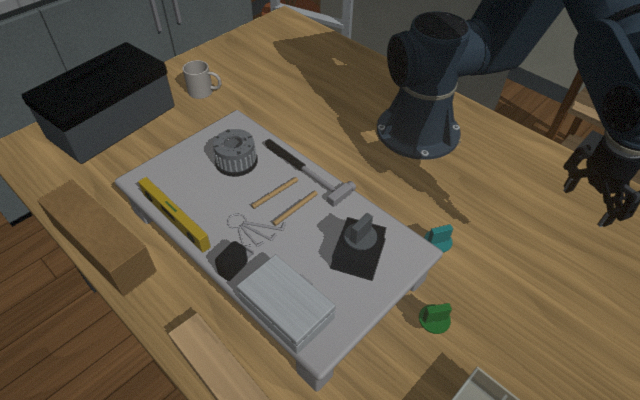

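View pics/side0.png

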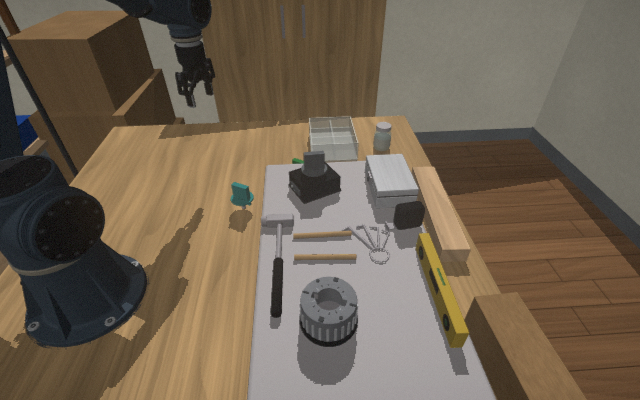

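View pics/wrist0.png

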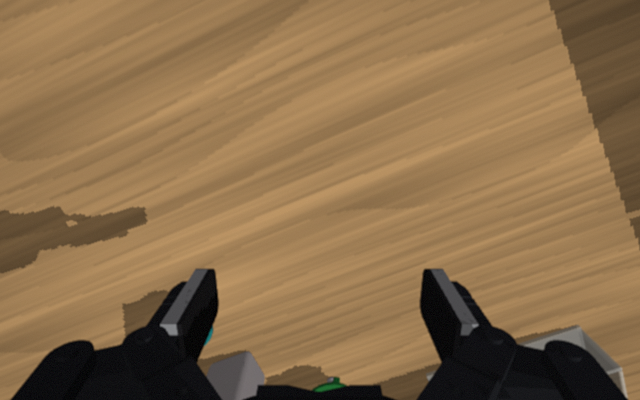

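Candidates: grey pack on the black charger, scene (362,232) / side (314,165), which I choose. The look-alikes are turquoise at scene (440,238) / side (241,193), and green at scene (435,318) / side (297,161), both standing off the charger. The lamp is at scene (235,148) / side (329,305). I'll check the choice in one close crop.

```bash
cat > h.py <<'E'
from rig import telemetry, optics
import cv2,numpy as np
def camT(n):
    c=optics.get_calibration(n)
    if 'T' in c: return c['camera_matrix'],np.array(c['T'])
    o=telemetry.get_obs();W=np.eye(4);W[:3,:3]=o['ee_rot'];W[:3,3]=o['position']
    return c['camera_matrix'],W@np.array(c['tool_from_camera'])
def ray(n,px,KT=None):
    K,T=KT or camT(n);d=T[:3,:3]@np.linalg.inv(K)@np.array([*px,1.]);return T[:3,3],d
def onz(n,px,z,KT=None):
    o,d=ray(n,px,KT);return o+d*(z-o[2])/d[2]
def tri(a,pa,b,pb):
    A,B=ray(a,pa),ray(b,pb)
    M=np.stack([A[1],-B[1]],1);s=np.linalg.lstsq(M,B[0]-A[0],rcond=None)[0]
    p,q=A[0]+s[0]*A[1],B[0]+s[1]*B[1];return (p+q)/2,np.linalg.norm(p-q)
E
python3 - <<'E'
from h import *
a=cv2.imread('pics/scene0.png');b=cv2.imread('pics/side0.png')
f=lambda i,x,y,w,h:cv2.resize(i[y:y+h,x:x+w],(400,300),interpolation=cv2.INTER_CUBIC)
cv2.imwrite('pics/crop.png',np.vstack([np.hstack([f(a,320,195,100,75),f(b,270,135,100,75)]),np.hstack([f(a,185,115,100,75),f(b,280,265,100,75)])]))
print(tri('scene',(362,232),'side',(314,168)))
print(tri('scene',(236,145),'side',(329,299)))
E
```

```text
(array([0.53133865, 0.21294768, 0.18515737]), np.float64(0.007233228722408106))
(array([ 0.53626633, -0.1714949 ,  0.17544193]), np.float64(0.00450105197391622))
```

View pics/crop.png

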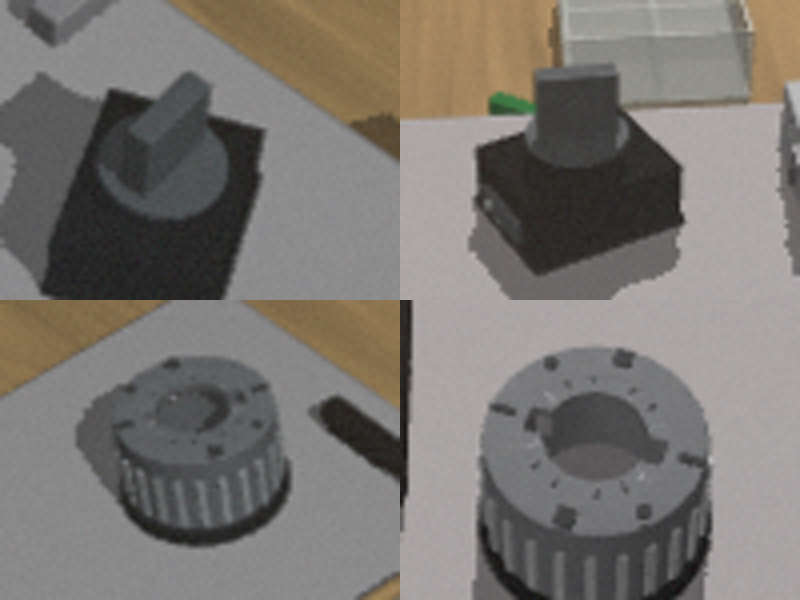

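Crop: the chosen object is the grey pack with a bar and flange on the black charger. Its bar-top ends are at scene (355,228) and (370,215). The lamp's notch bars are at side (306,292) and (353,305), its pips at (318,280.5) and (341,318).

```bash
python3 - <<'E'
from h import *
A,B=onz('scene',(355.2,228.5),.228),onz('scene',(370.2,215),.228)
print('bar',A,B,(A+B)/2,np.linalg.norm(A-B),np.degrees(np.arctan2(*(B-A)[1::-1])))
C,D=onz('side',(404/4+237.5,0),.228),0
for l,r in [((533,75),(618,68))]:
    A,B=[onz('side',(270+(x-400)/4,135+y/4),.228) for x,y in (l,r)]
    print('bar side',A,B,(A+B)/2,np.linalg.norm(A-B),np.degrees(np.arctan2(*(B-A)[1::-1])))
for nm,p,q in [('notch',(305.75,292),(353,305)),('pip',(317.75,280.5),(340.75,317.75)),('sq',(336,279.5),(321.3,319.3))]:
    A,B=onz('side',p,.185),onz('side',q,.185);print(nm,A,B,(A+B)/2,np.linalg.norm(A-B),np.degrees(np.arctan2(*(B-A)[1::-1])))
E
```

```text
bar [0.55739646 0.21781889 0.228     ] [0.51212793 0.21669829 0.228     ] [0.5347622  0.21725859 0.228     ] 0.04528240262881098 -178.58196546327187
bar side [0.50915635 0.209473   0.228     ] [0.56085152 0.21319295 0.228     ] [0.53500394 0.21133297 0.228     ] 0.05182884322508229 4.115871303685475
notch [ 0.49927434 -0.16235106  0.185     ] [ 0.57603569 -0.19408118  0.185     ] [ 0.53765502 -0.17821612  0.185     ] 0.08306085323844706 -22.45827514046405
pip [ 0.52126638 -0.13947928  0.185     ] [ 0.55320763 -0.2163401   0.185     ] [ 0.537237   -0.17790969  0.185     ] 0.08323358531841803 -67.43356303089892
sq [ 0.55346074 -0.13969071  0.185     ] [ 0.52196807 -0.2168521   0.185     ] [ 0.5377144  -0.17827141  0.185     ] 0.08334067100501838 -112.20234821046262
```

>>> move_arm:
  travel:
    - [-0.034,-0.012,-0.0075]
    - [-0.068,-0.024,-0.015]
    - [-0.102,-0.036,-0.0225]
    - [-0.136,-0.048,-0.03]
    - [-0.17,-0.06,-0.0375]
  turn:
    - [0,0,0]
    - [0,0,0]
    - [0,0,0]
    - [0,0,0]
    - [0,0,0]
  gripper: [0.085,0.085,0.085,0.085,0.085]

```text
time_s: 0.57
position: [0.3505, 0.3817, 0.28]
ee_rot: [[-0.919, 0.394, -0.0], [0.394, 0.919, -0.0], [0.0, -0.0, -1.0]]
wrist_force: [0.9, 1.0, -0.2]
finger_gap: 0.0849
gripper_force: 0.0
```

>>> move_arm:
  travel:
    - [-0.034,-0.012,-0.0075]
    - [-0.068,-0.024,-0.015]
    - [-0.102,-0.036,-0.0225]
    - [-0.136,-0.048,-0.03]
    - [-0.17,-0.06,-0.0375]
  turn:
    - [0,0,0]
    - [0,0,0]
    - [0,0,0]
    - [0,0,0]
    - [0,0,0]
  gripper: [0.085,0.085,0.085,0.085,0.085]

```text
time_s: 0.98
position: [0.4831, 0.2593, 0.3176]
ee_rot: [[-0.919, 0.395, -0.0], [0.395, 0.919, -0.0], [0.0, -0.0, -1.0]]
wrist_force: [0.3, 1.2, 0.4]
finger_gap: 0.0851
gripper_force: 0.0
```

>>> move_arm:
  travel:
    - [-0.033,-0.011,-0.0065]
    - [-0.067,-0.022,-0.013]
    - [-0.067,-0.022,-0.013]
    - [-0.067,-0.022,-0.013]
    - [-0.067,-0.022,-0.013]
  turn:
    - [0,0,-6.6]
    - [0,0,-13.2]
    - [0,0,-19.8]
    - [0,0,-26.3]
    - [0,0,-26.3]
  gripper: [0.085,0.085,0.085,0.085,0.085]

```text
time_s: 1.4
position: [0.5352, 0.2136, 0.3299]
ee_rot: [[-0.998, -0.057, -0.001], [-0.057, 0.998, -0.0], [0.001, -0.0, -1.0]]
wrist_force: [0.3, 0.8, -0.8]
finger_gap: 0.085
gripper_force: 0.0
```

```bash
python3 - <<'E'
from h import *
KT=camT('wrist');o=telemetry.get_obs();np.save('T1.npy',KT[1])
im=optics.camera('wrist');cv2.imwrite('pics/wrist1.png',im[...,::-1])
print(o['time_s'],o['position'],o['q'],o['wrist_force'],np.round(o['ee_rot'],3))
E
```

```text
1.4 [0.53523485 0.21363921 0.32989492] [ 1.71308867e+01  1.87444476e+01  8.40112555e+01  1.06173715e-03
  7.72858675e+01 -7.61508353e+01] [ 0.32788511  0.75142987 -0.84459399] [[-0.998 -0.057 -0.001]
 [-0.057  0.998 -0.   ]
 [ 0.001 -0.    -1.   ]]
```

View pics/wrist1.png

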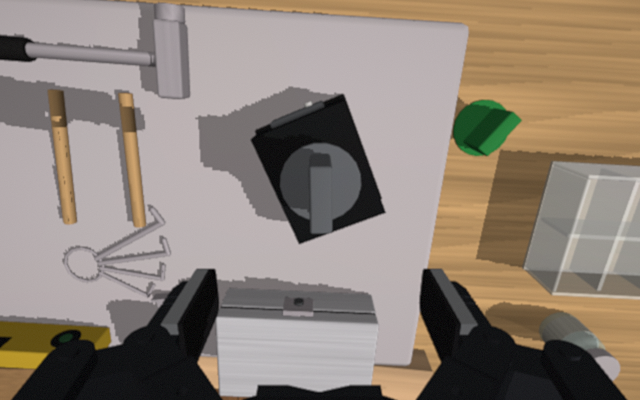

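Wrist view: the bar top spans about cols 310–332, rows 165–233, with the flange circle around (320,182). Next I refine the bar edges numerically.

```bash
python3 - <<'E'
from h import *
im=cv2.imread('pics/wrist1.png');g=cv2.cvtColor(im,6)
KT=(camT('wrist')[0],np.load('T1.npy'))
for r in (185,200,215,225):print(r,g[r,300:342].tolist())
for c in (316,322,327):print(c,g[145:242,c].tolist())
p=[onz('wrist',q,.228,KT) for q in [(321,165),(321,233),(310,199),(332,199)]]
print(p)
E
```

```text
185 [62, 60, 62, 62, 62, 61, 62, 63, 56, 55, 71, 89, 94, 95, 97, 97, 96, 97, 97, 96, 98, 99, 97, 100, 99, 98, 99, 98, 100, 101, 100, 95, 97, 99, 97, 98, 98, 98, 98, 97, 99, 98]
200 [60, 61, 63, 61, 63, 61, 61, 62, 59, 54, 65, 82, 94, 98, 95, 97, 97, 97, 97, 97, 97, 97, 98, 98, 99, 98, 99, 100, 100, 100, 100, 94, 97, 97, 98, 98, 97, 97, 97, 98, 98, 97]
215 [74, 84, 91, 96, 98, 99, 98, 97, 95, 78, 67, 78, 95, 97, 98, 97, 96, 100, 98, 97, 98, 99, 99, 100, 98, 98, 99, 100, 99, 102, 98, 96, 96, 99, 100, 99, 100, 99, 95, 88, 79, 62]
225 [21, 22, 19, 24, 22, 24, 21, 23, 20, 32, 55, 77, 93, 98, 99, 98, 98, 98, 97, 99, 98, 99, 99, 99, 98, 97, 99, 99, 101, 100, 102, 93, 62, 25, 22, 20, 24, 22, 24, 22, 26, 21]
316 [100, 100, 98, 98, 99, 99, 99, 82, 63, 54, 51, 50, 51, 52, 49, 51, 51, 50, 52, 49, 52, 68, 81, 91, 94, 98, 98, 97, 98, 97, 97, 97, 96, 98, 97, 96, 98, 99, 97, 96, 96, 98, 99, 96, 98, 97, 96, 97, 97, 97, 96, 97, 97, 97, 98, 97, 98, 97, 96, 96, 97, 97, 96, 97, 98, 97, 97, 98, 98, 97, 96, 99, 97, 97, 99, 98, 98, 98, 97, 98, 98, 96, 97, 98, 99, 97, 97, 91, 68, 32, 19, 29, 87, 152, 182, 18
[... 327 characters left out ...]
8, 99, 97, 99, 97, 98, 99, 98, 99, 99, 92, 62, 39, 89, 153, 181, 184, 182, 183, 183]
327 [100, 99, 99, 99, 99, 98, 100, 96, 83, 59, 51, 50, 50, 51, 50, 50, 51, 50, 50, 51, 54, 69, 84, 94, 99, 98, 99, 100, 100, 100, 99, 98, 100, 100, 98, 99, 98, 98, 98, 98, 98, 98, 100, 100, 99, 99, 99, 100, 99, 99, 99, 99, 97, 100, 100, 100, 100, 99, 100, 99, 99, 100, 100, 98, 99, 100, 100, 100, 100, 100, 100, 100, 100, 98, 101, 100, 100, 99, 98, 100, 99, 100, 100, 100, 100, 99, 99, 91, 104, 151, 181, 185, 184, 183, 183, 183, 183]
[array([0.50771225, 0.21337256, 0.228     ]), array([0.55761462, 0.21633712, 0.228     ]), array([0.53228605, 0.20718422, 0.228     ]), array([0.53141351, 0.22242895, 0.228     ])]
```

>>> move_arm:
  travel:
    - [0.0025,0.0014,0.03]
    - [0.0025,0.0014,0.065]
    - [0.0025,0.0014,0.1]
    - [0.0025,0.0014,0.127]
    - [0.0025,0.0014,0.127]
  turn:
    - [0,0,0]
    - [0,0,0]
    - [0,0,0]
    - [0,0,0]
    - [0,0,0]
  gripper: [0.085,0.085,0.085,0.085,0.085]
  force: 60

```text
time_s: 1.87
position: [0.5296, 0.215, 0.1981]
ee_rot: [[-0.999, -0.05, -0.008], [-0.05, 0.999, -0.003], [0.009, -0.002, -1.0]]
wrist_force: [-0.2, -0.1, -0.6]
finger_gap: 0.0848
gripper_force: 0.0
```

>>> move_arm:
  travel:
    - [0,0,0]
    - [0,0,0]
    - [0,0,0]
    - [0,0,0]
    - [0,0,0]
  turn:
    - [0,0,0]
    - [0,0,0]
    - [0,0,0]
    - [0,0,0]
    - [0,0,0]
  gripper: [0.04,0.008,0.008,0.008,0.008]

```text
time_s: 2.28
position: [0.5328, 0.2156, 0.2046]
ee_rot: [[-0.999, -0.053, 0.002], [-0.053, 0.999, 0.001], [-0.002, 0.0, -1.0]]
wrist_force: [0.1, 0.5, -0.3]
finger_gap: 0.025
gripper_force: 0.0
```

>>> move_arm:
  travel:
    - [0,0,0]
    - [0,0,0]
    - [0,0,0]
    - [0,0,0]
    - [0,0,0]
  turn:
    - [0,0,0]
    - [0,0,0]
    - [0,0,0]
    - [0,0,0]
    - [0,0,0]
  gripper: [0.008,0.008,0.008,0.008,0.008]

```text
time_s: 2.7
position: [0.5327, 0.2155, 0.2042]
ee_rot: [[-0.999, -0.053, 0.001], [-0.053, 0.999, 0.0], [-0.001, 0.0, -1.0]]
wrist_force: [-0.9, -0.7, 6.5]
finger_gap: 0.0154
gripper_force: 58.5
```

>>> move_arm:
  travel:
    - [0,0,-0.003]
    - [0,0,-0.006]
    - [0,0,-0.01]
    - [0,0,-0.014]
    - [0,0,-0.02]
  turn:
    - [0,0,0]
    - [0,0,0]
    - [0,0,0]
    - [0,0,0]
    - [0,0,0]
  gripper: [0.008,0.008,0.008,0.008,0.008]

```text
time_s: 3.12
position: [0.5323, 0.2155, 0.2236]
ee_rot: [[-0.999, -0.053, -0.0], [-0.053, 0.999, 0.0], [0.0, 0.0, -1.0]]
wrist_force: [-0.5, -0.7, -1.4]
finger_gap: 0.0152
gripper_force: 59.7
```

>>> move_arm:
  travel:
    - [0,0,-0.015]
    - [0,0,-0.03]
    - [0,0,-0.05]
    - [0,0,-0.068]
    - [0,0,-0.068]
  turn:
    - [0,0,0]
    - [0,0,0]
    - [0,0,0]
    - [0,0,0]
    - [0,0,0]
  gripper: [0.008,0.008,0.008,0.008,0.008]

```text
time_s: 3.53
position: [0.5336, 0.2159, 0.2955]
ee_rot: [[-0.999, -0.053, 0.006], [-0.053, 0.999, 0.002], [-0.006, 0.002, -1.0]]
wrist_force: [0.6, -0.7, -0.3]
finger_gap: 0.0156
gripper_force: 59.8
```

>>> move_arm:
  travel:
    - [0,0,0]
    - [0,0,0]
    - [0,0,0]
  turn:
    - [0,0,0]
    - [0,0,0]
    - [0,0,0]
  gripper: [0.008,0.008,0.008]

```text
time_s: 3.78
position: [0.532, 0.2153, 0.2901]
ee_rot: [[-0.999, -0.053, -0.002], [-0.053, 0.999, -0.001], [0.002, -0.0, -1.0]]
wrist_force: [-0.0, -0.6, -2.1]
finger_gap: 0.0154
gripper_force: 59.8
```

```bash
python3 - <<'E'
from h import *
KT=camT('wrist');o=telemetry.get_obs()
a=optics.camera('wrist')[...,::-1];b=optics.camera('side')[...,::-1]
cv2.imwrite('pics/w2.png',a);cv2.imwrite('pics/s2.png',b)
cv2.imwrite('pics/c2.png',np.hstack([cv2.resize(a[200:400,190:450],(400,308)),cv2.resize(b[90:190,250:380],(400,308),interpolation=2)]))
print(o['time_s'],o['position'],o['q'],o['wrist_force'],np.round(o['ee_rot'],4),o['finger_gap'],o['gripper_force'])
E
```

```text
3.7833 [0.53195988 0.21533956 0.29006853] [ 1.73899450e+01  2.01580619e+01  8.75849334e+01  1.98230225e-03
  7.23689890e+01 -7.56612918e+01] [-0.04721631 -0.60478238 -2.10580977] [[-9.986e-01 -5.320e-02 -1.900e-03]
 [-5.320e-02  9.986e-01 -6.000e-04]
 [ 1.900e-03 -5.000e-04 -1.000e+00]] 0.015391690629138324 59.825016260147095
```

View pics/c2.png

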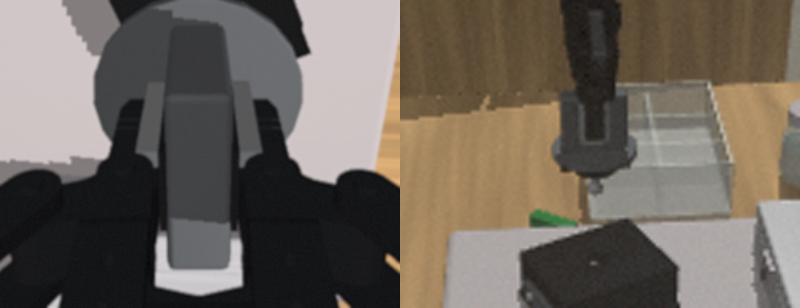

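The pack is out of the charger, held level in the jaws, with the plug hanging free. Now the carry to the lamp.

>>> move_arm:
  travel:
    - [0.001,-0.025,0]
    - [0.003,-0.06,0]
    - [0.004,-0.095,0]
    - [0.006,-0.13,0]
    - [0.007,-0.165,0]
  turn:
    - [0,0,0]
    - [0,0,0]
    - [0,0,0]
    - [0,0,0]
    - [0,0,0]
  gripper: [0.008,0.008,0.008,0.008,0.008]

```text
time_s: 4.3
position: [0.5337, 0.0489, 0.2908]
ee_rot: [[-0.999, -0.054, -0.001], [-0.054, 0.999, -0.0], [0.001, 0.0, -1.0]]
wrist_force: [1.3, 0.8, -1.3]
finger_gap: 0.0151
gripper_force: 60.0
```

>>> move_arm:
  travel:
    - [0.002,-0.035,0]
    - [0.003,-0.07,0]
    - [0.004,-0.105,0]
    - [0.006,-0.14,0]
    - [0.007,-0.175,0]
  turn:
    - [0,0,0]
    - [0,0,0]
    - [0,0,0]
    - [0,0,0]
    - [0,0,0]
  gripper: [0.008,0.008,0.008,0.008,0.008]

```text
time_s: 4.72
position: [0.536, -0.1265, 0.2909]
ee_rot: [[-0.999, -0.053, -0.001], [-0.053, 0.999, 0.0], [0.001, 0.0, -1.0]]
wrist_force: [-0.8, 0.7, -1.1]
finger_gap: 0.0153
gripper_force: 60.0
```

>>> move_arm:
  travel:
    - [0.001,-0.03,0]
    - [0.001,-0.053,0]
    - [0.001,-0.053,0]
    - [0.001,-0.053,0]
    - [0.001,-0.053,0]
  turn:
    - [0,0,5.5]
    - [0,0,12]
    - [0,0,18.5]
    - [0,0,25.5]
    - [0,0,25.5]
  gripper: [0.008,0.008,0.008,0.008,0.008]

```text
time_s: 5.13
position: [0.5381, -0.1782, 0.2906]
ee_rot: [[-0.922, 0.388, -0.001], [0.388, 0.922, 0.0], [0.001, 0.0, -1.0]]
wrist_force: [0.9, 1.0, -1.1]
finger_gap: 0.0153
gripper_force: 59.8
```

>>> move_arm:
  travel:
    - [0,0,0]
    - [0,0,0]
    - [0,0,0]
  turn:
    - [0,0,0]
    - [0,0,0]
    - [0,0,0]
  gripper: [0.008,0.008,0.008]

```text
time_s: 5.38
position: [0.5383, -0.1775, 0.2912]
ee_rot: [[-0.925, 0.379, -0.0], [0.379, 0.925, 0.0], [0.0, -0.0, -1.0]]
wrist_force: [0.1, 0.6, -2.3]
finger_gap: 0.015
gripper_force: 59.8
```

```bash
python3 - <<'E'
from h import *
KT=camT('wrist');o=telemetry.get_obs();np.save('T3.npy',KT[1])
a=optics.camera('wrist')[...,::-1];b=optics.camera('side')[...,::-1]
cv2.imwrite('pics/w3.png',a);cv2.imwrite('pics/s3.png',b)
cv2.imwrite('pics/c3.png',np.hstack([a[:,120:520],cv2.resize(b[190:350,250:410],(400,400),interpolation=2)]))
print(o['time_s'],o['position'],o['q'],o['wrist_force'],np.round(o['ee_rot'],4),o['finger_gap'],o['gripper_force'])
E
```

```text
5.3833 [ 0.5383397  -0.17747443  0.29117633] [-2.29506398e+01  1.92926254e+01  8.86453768e+01 -1.57974028e-03
  7.20743429e+01 -9.06888736e+01] [ 0.12367939  0.60884572 -2.2929184 ] [[-9.255e-01  3.788e-01 -2.000e-04]
 [ 3.788e-01  9.255e-01  1.000e-04]
 [ 2.000e-04 -0.000e+00 -1.000e+00]] 0.0150226708939752 59.80997979640961
```

View pics/c3.png

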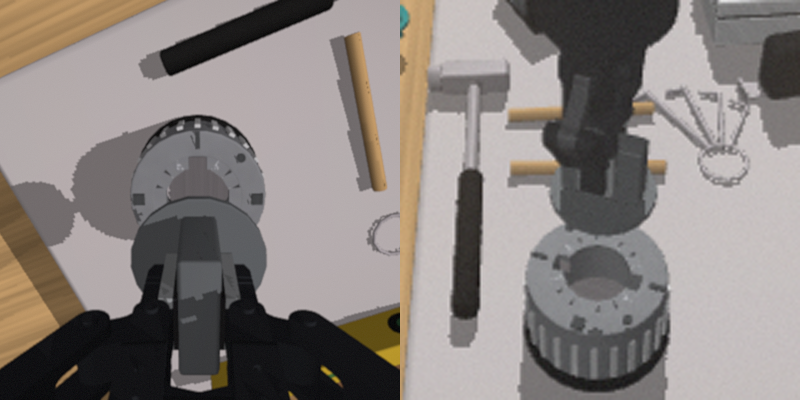

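Wrist view: lamp squares at (258,198) and (377,199), near notch bar at (317,140), pip at (360,157), and the bar top in the jaws. I'll check the lamp axis and the pack's offset in the hand.

```bash
python3 - <<'E'
from h import *
im=cv2.imread('pics/w3.png');g=cv2.cvtColor(im,6);K=camT('wrist')[0];KT=(K,np.load('T3.npy'))
def blob(x,y,w=11):
    s=g[y-w:y+w+1,x-w:x+w+1];m=(s<80).astype(np.uint8)
    n,l,st,c=cv2.connectedComponentsWithStats(m);i=min(range(1,n),key=lambda i:np.hypot(*(c[i]-w))-0.02*st[i,4]);return c[i]+[x-w,y-w],st[i,4]
a,b,c,d=blob(258,198),blob(377,199),blob(317,140,10),blob(360,157)
print(a,b,c,d)
P=[onz('wrist',q[0],.1855,KT) for q in (a,b,c,d)];M=(P[0]+P[1])/2
print('axis',M,np.linalg.norm(P[0]-P[1]),'notch hd',np.degrees(np.arctan2(*(P[1]-P[0])[1::-1]))+90,
 np.degrees(np.arctan2(*(P[2]-M)[1::-1])),np.linalg.norm(P[2]-M),'pip',np.degrees(np.arctan2(*(P[3]-M)[1::-1])),np.linalg.norm(P[3]-M))
print(g[195:230,317].tolist(), g[360:385,317].tolist()); 
for r in (275,350): print(g[r,285:350].tolist())
o=telemetry.get_obs()
z=o['position'][2]+.024
for q in [(317,262),(317,375),(297,350),(340,350)]:
    w=onz('wrist',q,z,KT);print(q,np.array(o['ee_rot']).T@(w-o['position']))
E
```

```text
(array([258.04098361, 199.        ]), np.int32(122)) (array([376.4122807, 198.4122807]), np.int32(114)) (array([316.609375, 138.265625]), np.int32(64)) (array([360.23214286, 157.48214286]), np.int32(56))
axis [ 0.53587314 -0.17815192  0.1855    ] 0.08345731234441392 notch hd 158.03812966249188 158.19965226705085 0.04260846776657685 pip 113.08801127929488 0.04157403392154082
[89, 70, 56, 64, 87, 98, 96, 94, 94, 93, 96, 95, 94, 94, 96, 95, 95, 95, 95, 95, 95, 76, 56, 51, 54, 54, 53, 54, 56, 55, 54, 55, 52, 54, 54] [57, 57, 56, 59, 57, 55, 56, 57, 57, 57, 56, 57, 56, 52, 63, 90, 106, 107, 105, 108, 107, 105, 113, 146, 168]
[73, 72, 71, 72, 71, 72, 74, 74, 74, 69, 43, 34, 49, 61, 71, 81, 89, 92, 91, 93, 94, 93, 91, 93, 94, 92, 92, 93, 95, 93, 93, 93, 93, 93, 95, 94, 92, 95, 94, 95, 95, 92, 94, 94, 94, 95, 96, 95, 94, 95, 96, 95, 94, 94, 95, 92, 70, 48, 68, 79, 73, 76, 76, 80, 82]
[21, 21, 11, 16, 15, 10, 28, 81, 129, 142, 141, 142, 135, 92, 57, 55, 56, 57, 58, 59, 58, 58, 59, 60, 57, 58, 59, 59, 55, 58, 57, 56, 59, 57, 56, 56, 57, 56, 58, 56, 58, 57, 57, 57, 57, 58, 58, 58, 57, 58, 55, 53, 47, 41, 65, 120, 141, 139, 143, 142, 110, 58, 20, 17, 12]
(317, 262) [ 0.02399771 -0.00106909 -0.02399963]
(317, 375) [-0.02513863 -0.0010873  -0.02400035]
(297, 350) [-0.01320163 -0.00858742 -0.02400002]
(340, 350) [-0.0131841   0.00754754 -0.02400034]
```

>>> move_arm:
  travel:
    - [0.0024,-0.0008,0.01]
    - [0.0024,-0.0008,0.027]
    - [0.0024,-0.0008,0.044]
    - [0.0024,-0.0008,0.056]
    - [0.0024,-0.0008,0.06]
  turn:
    - [0,0,0]
    - [0,0,0]
    - [0,0,0]
    - [0,0,0]
    - [0,0,0]
  gripper: [0.008,0.008,0.008,0.008,0.008]

```text
time_s: 5.9
position: [0.5347, -0.1771, 0.2287]
ee_rot: [[-0.925, 0.381, -0.003], [0.381, 0.925, 0.001], [0.003, 0.0, -1.0]]
wrist_force: [0.9, -0.2, -1.8]
finger_gap: 0.0149
gripper_force: 59.8
```

>>> move_arm:
  travel:
    - [0,0,0]
    - [0,0,0]
    - [0,0,0]
  turn:
    - [0,0,0]
    - [0,0,0]
    - [0,0,0]
  gripper: [0.008,0.008,0.008]

```text
time_s: 6.15
position: [0.5361, -0.1777, 0.2321]
ee_rot: [[-0.924, 0.382, 0.001], [0.382, 0.924, -0.001], [-0.001, -0.0, -1.0]]
wrist_force: [0.1, -0.6, -1.1]
finger_gap: 0.0149
gripper_force: 59.8
```

>>> move_arm:
  travel:
    - [0,0,0.003]
    - [0,0,0.006]
    - [0,0,0.009]
    - [0,0,0.012]
    - [0,0,0.012]
  turn:
    - [0,0,0]
    - [0,0,0]
    - [0,0,0]
    - [0,0,0]
    - [0,0,0]
  gripper: [0.008,0.008,0.008,0.008,0.008]

```text
time_s: 6.57
position: [0.5355, -0.1775, 0.2186]
ee_rot: [[-0.924, 0.382, -0.001], [0.382, 0.924, 0.0], [0.001, -0.0, -1.0]]
wrist_force: [-0.3, -0.3, -1.5]
finger_gap: 0.0153
gripper_force: 59.8
```

>>> move_arm:
  travel:
    - [0,0,0.003]
    - [0,0,0.006]
    - [0,0,0.008]
    - [0,0,0.0095]
    - [0,0,0.0095]
  turn:
    - [0,0,0]
    - [0,0,0]
    - [0,0,0]
    - [0,0,0]
    - [0,0,0]
  gripper: [0.008,0.008,0.008,0.008,0.008]

```text
time_s: 6.98
position: [0.5359, -0.1777, 0.2103]
ee_rot: [[-0.924, 0.382, 0.0], [0.382, 0.924, -0.0], [-0.0, -0.0, -1.0]]
wrist_force: [-2.3, -0.1, 4.7]
finger_gap: 0.0154
gripper_force: 60.5
```

>>> move_arm:
  travel:
    - [0,0,0]
    - [0,0,0]
  turn:
    - [0,0,0]
    - [0,0,0]
  gripper: [0.008,0.008]

```text
time_s: 7.15
position: [0.5359, -0.1777, 0.2103]
ee_rot: [[-0.924, 0.382, 0.0], [0.382, 0.924, -0.0], [-0.0, -0.0, -1.0]]
wrist_force: [-3.1, -0.2, 6.1]
finger_gap: 0.0149
gripper_force: 60.8
```

Contact comes at the expected height (TCP z about 0.210, 6 N), so the pack is seated. Twisting clockwise in small steps.

>>> move_arm:
  travel:
    - [0,0,0]
    - [0,0,0]
    - [0,0,0]
    - [0,0,0]
    - [0,0,0]
  turn:
    - [0,0,3]
    - [0,0,6]
    - [0,0,9]
    - [0,0,12]
    - [0,0,15]
  gripper: [0.008,0.008,0.008,0.008,0.008]

```text
time_s: 7.57
position: [0.5362, -0.1773, 0.2103]
ee_rot: [[-0.792, 0.61, 0.001], [0.61, 0.792, 0.0], [-0.001, 0.001, -1.0]]
wrist_force: [-0.9, 3.2, 4.1]
finger_gap: 0.0154
gripper_force: 60.6
```

```bash
python3 - <<'E'
from h import *
o=telemetry.get_obs();print(o['wrist_force'],o['ft_torque'],o['position'],o['q'])
E
```

```text
[-0.88199903  3.19940041  4.13186102] [ 0.57539963 -0.13082977  0.10162787] [ 0.53624216 -0.17732305  0.21027177] [-2.30390789e+01  2.35787875e+01  9.43703305e+01  4.69524125e-02
  6.19873820e+01 -7.54730080e+01]
```

Turning freely with a small ccw reaction moment (+0.1 N m). On to 45°.

>>> move_arm:
  travel:
    - [0,0,0]
    - [0,0,0]
    - [0,0,0]
    - [0,0,0]
    - [0,0,0]
  turn:
    - [0,0,3]
    - [0,0,6]
    - [0,0,9]
    - [0,0,12]
    - [0,0,15]
  gripper: [0.008,0.008,0.008,0.008,0.008]

```text
time_s: 7.98
position: [0.5363, -0.1773, 0.2102]
ee_rot: [[-0.608, 0.794, 0.001], [0.794, 0.608, 0.0], [-0.001, 0.001, -1.0]]
wrist_force: [-0.0, 3.0, 3.6]
finger_gap: 0.0151
gripper_force: 60.6
```

>>> move_arm:
  travel:
    - [0,0,0]
    - [0,0,0]
    - [0,0,0]
    - [0,0,0]
    - [0,0,0]
  turn:
    - [0,0,3]
    - [0,0,6]
    - [0,0,9]
    - [0,0,12]
    - [0,0,15]
  gripper: [0.008,0.008,0.008,0.008,0.008]

```text
time_s: 8.4
position: [0.5365, -0.1774, 0.2103]
ee_rot: [[-0.381, 0.924, 0.002], [0.924, 0.381, 0.0], [-0.001, 0.002, -1.0]]
wrist_force: [0.6, 1.7, 3.3]
finger_gap: 0.0153
gripper_force: 60.5
```

>>> move_arm:
  travel:
    - [0,0,0]
    - [0,0,0]
    - [0,0,0]
    - [0,0,0]
    - [0,0,0]
  turn:
    - [0,0,0]
    - [0,0,0]
    - [0,0,0]
    - [0,0,0]
    - [0,0,0]
  gripper: [0.008,0.008,0.008,0.008,0.008]

```text
time_s: 8.82
position: [0.5364, -0.1775, 0.2102]
ee_rot: [[-0.385, 0.923, 0.002], [0.923, 0.385, -0.0], [-0.001, 0.001, -1.0]]
wrist_force: [2.9, 3.3, 5.7]
finger_gap: 0.0156
gripper_force: 60.8
```

```bash
python3 - <<'E'
from h import *
o=telemetry.get_obs()
a=optics.camera('wrist')[...,::-1];b=optics.camera('side')[...,::-1]
cv2.imwrite('pics/w4.png',a);cv2.imwrite('pics/s4.png',b)
cv2.imwrite('pics/c4.png',np.hstack([a[:,120:520],cv2.resize(b[220:350,265:395],(400,400),interpolation=2)]))
R=np.array(o['ee_rot']);print(o['wrist_force'],o['ft_torque'],o['position'],np.degrees(np.arctan2(R[1,0],R[0,0])),o['qd'])
E
```

```text
[2.89962561 3.29317154 5.67572749] [ 0.56028838 -0.72135238  0.11875374] [ 0.53637007 -0.17750587  0.21024896] 112.62145356002644 [-0.03975789  0.00604724  0.00030057 -0.0439841   0.03428473  0.01355585]
```

View pics/c4.png

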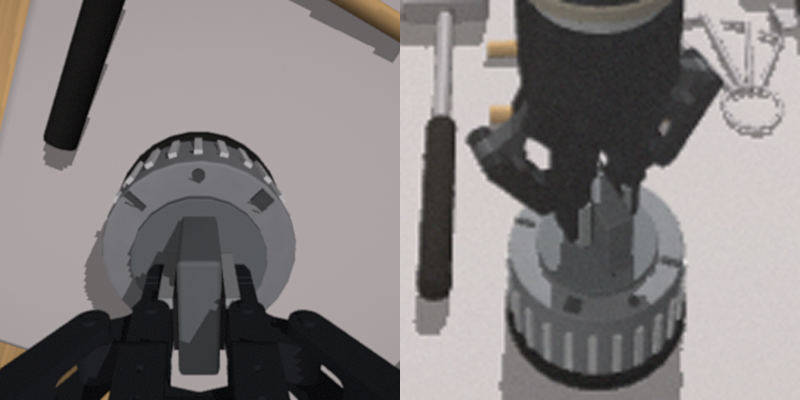

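The flange sits flat on the lamp, and the bar points at the round pip (crop (198,175), px (318,175)) with the notch bar and square either side. The jaws are holding at 60 N. Handing in.

```bash
python3 -c "
from rig import close_job
print(close_job())"
```

```text
the job is handed in; nothing more can be done
None
```

I handed the job in at about 9 s on the robot's clock: the pack is seated in the lamp, turned about 45° clockwise with its grip bar on the pip, and held by the gripper at 60 N; nothing else on the stool was touched, and no verdict was returned.

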